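# Fit the fruit press handle, wind it down and park the pot under it

### The arm

A 7-joint arm with a two-finger parallel gripper is mounted at the origin on the work surface. World frame = base frame: x ahead of the robot, y to its left, z up, the work surface at z = 0. Lengths are in m, angles in degrees, forces in N, time in s.
With the tool pointing down it reaches from about 0.425 to 0.875 m from the base axis. Payload 4.7 kg.
Tool frame: the origin (TCP) lies midway between the tips of the shut fingers; the grasp point (between the pads) lies 19 mm behind it (env.grip_depth is the distance from the TCP to the grasp point, in m); z points along the fingers, y is the line along which they close (so a half turn about z gives the same grasp; the last joint's range is limited). The gripper opens to 87 mm and grips with 3 to 60 N. Pads are 19 mm wide; open, the fingers measure 117 mm over their backs; the gripper's body (75 mm by 190 mm) begins 51 mm behind the grasp point.
Start: joints at [77.642, 18.392, -4.016, 83.108, 1.295, 78.541, -3.26], TCP at [0.148, -0.633, 0.223] pointing down, gripper open.
Joint ranges: [-163.93, 163.93], [-17.29, 119.83], [-79.2, 71.16], [3.27, 140.29], [-89.18, 269.18], [5.43, 117.66], [-154.24, 154.24]. Speed limits (degrees/s): [147.25, 147.25, 180, 180, 180, 180, 180].

### API

Orientations are given as [roll, pitch, yaw] about the fixed x, y, z axes, in that order (R = Rz(yaw) Ry(pitch) Rx(roll)).
In Python, from cell import get_obs, optics, env, nets gives the robot as it stands.
- The arm moves only by the shell command python3 -m creep 'ROWS' [FORCE]. ROWS is JSON, a list of rows, each an object of numbers: "wx", "wy", "wz": the turn, a rotation vector about the tool's x, y, z in degrees; "tx", "ty", "tz": the shift along the tool's x, y, z in mm; "gripper": the opening, from -1 (shut) to 1 (fully open). A call has 1 to 5 rows; each row is the pose to reach, as a shift and turn from the pose commanded when the call began, along the tool's axes at that moment; what a row does not reach only later rows make up. A row lasts 1/12 s, in which the tool goes at most 41.7 mm and 7.16 degrees, less where a joint would pass 70% of its speed; a pose out of reach is approached as far as the arm can. A call with a gripper value outside its range is refused whole. The fingers move at their own pace and stop on an object; FORCE is the grip in N (left out, the last holds). Time passes only in rows, so rows that repeat a pose let the fingers close. It gives the time, the measured TCP pose, the force, the opening and the grip force at its end, in the units of the state.
- get_obs(): the state, without advancing time (a new reading comes with each control period).
- optics.read_camera(name): name is "scene" or "top" or "wrist"; returns (picture, depth): 420x560x3 uint8, red, green, blue; 420x560 float32, m along the optical axis (not along the pixel's ray), 0 where there is no reading.
- optics.camera_info(name): a dict with "fovy" (degrees; the focal length in pixels is half the picture's height over the tangent of half this angle, whatever the lens; pixels are square), "cx", "cy" (the principal point, pixels), "R" (3x3) and "t" (3): a world point X has camera coordinates R X + t; the wrist camera has in their place "tool_from_camera" (4x4, takes a point from camera to tool coordinates, whose origin is the TCP and whose axes are the flange's). Camera axes: x right, y down, z forward; pixel columns grow to the right and rows downward; lengths in m; the calibration is good to about 2 mm. A picture is of the moment at which its call begins: read the wrist's pose just before it. camera_info takes no time and is no camera call.
- env.sign_off(): hands the job in; it is judged then, once.
Trained networks look in the newest picture that a camera, given by its name, has taken for a name from the list of things; names that differ only in an ending like _2 or _b are one class to them, and where a whole thing is asked for, a point or a joint stands for the part that bears it (a point fixed in the world has none). Each returns a list of dicts, best first, with "confidence" (0 to 1); they miss things now and then, are a little off and sometimes report something else, mostly with a low value. They report only what shows in the picture. A call takes as long as a camera call. They do not tell look-alikes from the thing itself.
- nets.look_for(query, camera): "point" ([x, y, z] in m, in world coordinates, good to about 4 mm: the middle of the surface that is visible of it).
- nets.place_of(query, camera): "point" ([x, y, z] in m, in world coordinates, good to about 4 mm: a listed point, or the origin of a listed thing).
The state is a dict: "time_s": time; "qpos": joint angles; "joint_velocities": joint speeds; "effort": joint torques, N m; "tool_pos": TCP position; "tool_rot": TCP orientation; "force": force on the tool from outside, world axes, zero at the start; "wrist_torque": the same for the moment, N m; "grip_width": finger opening in m; "grasp_force": force on a finger pad.
Only numpy, scipy, OpenCV 4.12 (cv2) and the standard library are available. Lean on these libraries where they do the work, as an engineer would, in place of code of your own. Each camera call takes 0.05 s, during which the arm holds its last target. There are 200 camera calls.

### The job

The T-handle of the little fruit press is resting tooth on tooth on its drive: without taking it off, turn it until the teeth drop into mesh, and only then press its hub straight down until it is fully home. Then wind the handle clockwise (seen from above) until the press comes up against its stop, and finally slide the aluminium pot by its long handle along the slate, without lifting it, until it stands centred under the press outlet. Leave the sugar bowl, ramekin, spatula and whisk alone, and let go of everything.

Things in the scene. Friction and masses are not known exactly. Their poses are not given: they have to be found in the camera images.
- press: Fixed cast aluminium fruit press; origin on the slate under the barrel's axis, z up. Barrel 84 mm across, 66 to 165 mm up, carried by a cross plate (205 mm in x, 60 in y, 100 to 114 mm up) on 20 mm columns at x = -85 and +85 mm (feet 45 x 110 x 12 mm). Open at its +y and -y sides: 150 mm wide between the columns, 66 mm high under the outlet.
- press_drive (a point): Foot of the steel drive on top of the press, 170 mm up on its axis; turns with it. Above it: six upright teeth (radius 19 to 31 mm, 7.5 mm wide, 18 mm high, every 60 degrees, one along this point's x axis), a central pin 14 mm thick and 52 mm high, and around the pin a stiff black sliding collar 31 mm across.
- press_outlet (a point): Centre of the outlet on the underside of the press barrel, 66 mm above the slate, on the press axis.
- drive (a joint): Turn of the toothed drive on top of the press, rad: 0 at the start, grows clockwise seen from above, hard stop at 1.75 (about 100 degrees) and at 0. Stiff: about 0.35 N m to turn it (about 6 N at 60 mm from the axis), stays where it is left.
- handle_mid (a point): Loose T-handle (0.5 kg): point on its vertical axis at mid-height of the bar; 229 mm above the slate at the start, 222 in mesh, 212 fully home. Its x runs along the bar: 75 mm each way, 14 mm thick, with 18 mm wooden grips 60 to 75 mm out. Hub 64 mm across; flat top 20 mm above this point, underside 24 mm below it.
- handle_teeth (a point): Tips of the handle's six teeth, on its axis, 41 mm below handle_mid; teeth like the drive's, 17 mm long, one along this point's x. They start tip on tip with the drive's; the handle turns easily on the pin (0.07 N m, 1 mm play).
- handle_top (a point): Middle of the hub's flat top, 20 mm above handle_mid. Turned some 30 degrees from tooth on tooth (play 7 degrees either way) the handle drops 7 mm by itself onto the collar and from then on turns the drive. Pressed here with about 10 N beyond its weight it slides down the last 10 mm, is then fully home and stays.
- pot_centre (a point): Cast aluminium pot (0.6 kg, open top), centre half-way up, 26 mm above the slate. 100 mm across, 52 mm high, walls 4 mm; its z points up, its y points along its handle.
- pot_grip (a point): Grip point on the pot's long level wooden handle, 150 mm along y from the pot's axis, 43 mm above the slate. The handle is 18 mm wide (along x), 12 mm high, and runs from 50 to 170 mm (rounded end to 179 mm) along the pot's y.
- sugar_mid (a point): White porcelain sugar bowl with its lid on, 96 mm across, 100 mm high; point on its axis 45 mm up. Leave alone.
- ramekin_mid (a point): Glass ramekin, 84 mm across, 45 mm high; point on its axis half-way up. Leave alone.
- spatula_grip (a point): Bamboo spatula lying flat, 240 mm long along its x; point on its handle. Leave alone.
- whisk_mid (a point): Black silicone whisk lying down, about 225 mm long along its x, 44 mm thick; point at its middle. Leave alone.
Things that resemble listed ones, but are neither listed nor needed, are in the scene too. Leave any green or orange look-alike of the part that bears pot_centre alone.

How it is judged (in metres and radians):
On the way, in this order (a step that is already met when the one before it is completed fails the run):
1. the handle's teeth have dropped into mesh with the drive (z of handle_mid in the frame of press below 0.2255 m), for 0.1 s.
2. the hub is pressed fully home (z of handle_mid in the frame of press below 0.2145 m), for 0.1 s.
3. the press is wound clockwise to its stop (z of handle_mid in the frame of press below 0.2145 m and value of joint drive above 1.62 rad), for 0.1 s.
4. the pot stands under the outlet (all of step 3 and horizontal distance between pot_centre and press_outlet below 0.02 m and angle between pot_centre's own z axis and vertical below 0.1 rad), for 0.2 s.
At the end, for the whole second after the job is handed in: The handle is home (its bar no more than 2.5 mm above its home height of 212 mm over the press's foot), the drive stands at its stop (joint above 1.62 rad), and the pot stands upright, at rest on the slate, its axis within 20 mm of the outlet's (all of step 4 and linear speed of pot below 0.01 m/s and height (world z) of pot_centre below 0.029 m); the robot touches nothing.
It fails at once if the handle is lifted off the drive (more than 10 mm up) (z of handle_mid in the frame of press above 0.239 m).
It fails at once if the pot is lifted (its centre more than 15 mm up) or tipped (height (world z) of pot_centre above 0.041 m or angle between pot_centre's own z axis and vertical above 0.3 rad).
It fails at once if the sugar bowl, ramekin, spatula or whisk is moved more than 30 mm (distance of any of sugar_mid, ramekin_mid, spatula_grip, whisk_mid from where it was at the start of the episode above 0.03 m).
It also fails if it takes over 64 s, if anything falls off the work surface, if the arm or the gripper's body presses on something with over 40 N, if the wrist force passes 120 N, or if a joint passes its speed limit or range.

## Working session

There is one attempt and no reset: what is moved stays moved. The work goes in short steps, Python scripts to look and compute and a shell command to move; the robot and the scene stay as the last step left them, time stands still between calls to the robot, and variables do not carry over. Pictures are saved under pics/ and viewed, at most 10 in all, crops included, and the job is handed in when it is done.

```bash
mkdir -p pics; ls
python3 - <<'E'
from cell import get_obs, optics, env, nets
import cv2,numpy as np
o=get_obs();print(o['time_s'],o['tool_pos'],o['tool_rot'],o['grip_width'],env.grip_depth)
ims=[]
for c in ['scene','top']:
    p,d=optics.read_camera(c);ims.append(p[:,:,::-1]);
    np.save(f'pics/{c}_d.npy',d)
    cv2.imwrite(f'pics/{c}0.png',p[:,:,::-1])
    for q in ['press','press_drive','press_outlet','handle_mid','handle_top','pot_centre','pot_grip','sugar_mid','ramekin_mid','spatula_grip','whisk_mid']:
        print(c,q,[(np.round(r['point'],3).tolist(),round(r['confidence'],2)) for r in nets.place_of(q,c)[:4]])
print(get_obs()['time_s'])
E
```

```text
pics
0.0 [ 0.14787826 -0.63239239  0.22145366] [-1.79891132e+02  4.24602831e-03  1.31680230e+01] 0.08686726883811456 0.0187
scene press [([0.558, -0.061, -0.0], 0.91), ([0.411, -0.368, 0.022], 0.45)]
scene press_drive [([0.557, -0.062, 0.172], 0.63)]
scene press_outlet [([0.558, -0.06, 0.066], 0.79)]
scene handle_mid [([0.557, -0.066, 0.227], 0.97)]
scene handle_top [([0.556, -0.064, 0.248], 0.95)]
scene pot_centre [([0.524, 0.127, 0.027], 0.85), ([0.367, 0.245, 0.021], 0.75), ([0.649, 0.3, 0.026], 0.63)]
scene pot_grip [([0.519, 0.286, 0.044], 0.8), ([0.795, 0.321, 0.041], 0.76), ([0.243, 0.157, 0.042], 0.6), ([0.559, -0.062, 0.064], 0.46)]
scene sugar_mid [([0.672, -0.336, 0.043], 0.92)]
scene ramekin_mid [([0.404, -0.37, 0.018], 0.67)]
scene spatula_grip [([0.765, -0.032, 0.009], 0.83)]
scene whisk_mid [([0.522, -0.355, 0.026], 0.66)]
top press [([0.558, -0.066, -0.002], 0.64)]
top press_drive [([0.518, -0.354, 0.02], 0.62), ([0.562, -0.066, 0.168], 0.6)]
top press_outlet [([0.557, -0.063, 0.067], 0.57)]
top handle_mid [([0.557, -0.065, 0.228], 0.57)]
top handle_top [([0.558, -0.066, 0.247], 0.92)]
top pot_centre [([0.526, 0.133, 0.023], 0.86), ([0.645, 0.299, 0.026], 0.73), ([0.366, 0.243, 0.028], 0.59)]
top pot_grip [([0.524, 0.278, 0.043], 0.96), ([0.243, 0.15, 0.042], 0.65)]
top sugar_mid [([0.67, -0.338, 0.043], 0.75)]
top ramekin_mid [([0.404, -0.368, 0.019], 0.75)]
top spatula_grip [([0.758, -0.03, 0.015], 0.58)]
top whisk_mid [([0.519, -0.357, 0.02], 0.73)]
1.2
```

View pics/scene0.png

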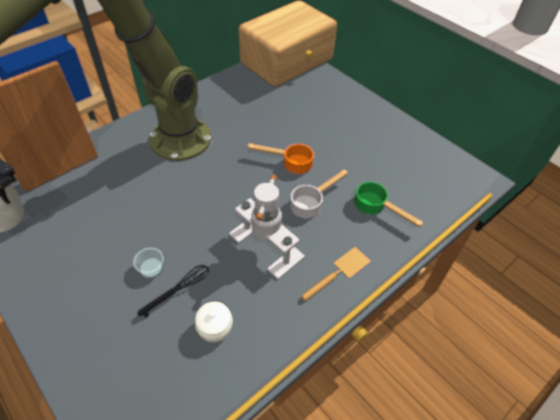

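View pics/top0.png

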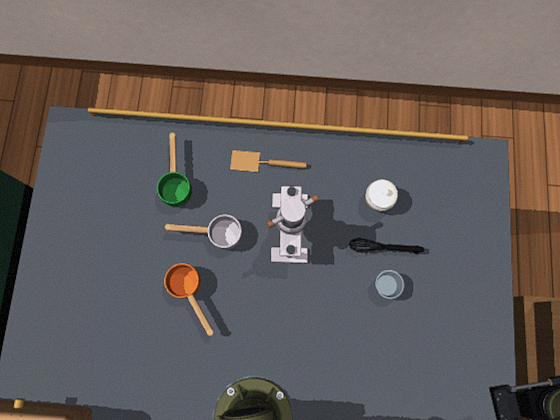

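The pictures show the press with columns along world x, and the handle bar's ends in the top view at about (270,224) and (315,198). The silver pot is at (225,232), with its handle pointing left (+y) to (166,228). The green and orange pots are look-alikes. Next I move above the handle.

```bash
cat > h.py <<'E'
from cell import get_obs, optics, env, nets
import cv2,numpy as np
from scipy.spatial.transform import Rotation as R
def T():
    o=get_obs();M=np.eye(4);M[:3,:3]=R.from_euler('xyz',o['tool_rot'],degrees=True).as_matrix();M[:3,3]=o['tool_pos'];return M
def cloud(c,d,M=None):
    i=optics.camera_info(c);h,w=d.shape;f=h/2/np.tan(np.radians(i['fovy'])/2)
    v,u=np.mgrid[:h,:w];P=np.dstack([(u-i['cx'])/f*d,(v-i['cy'])/f*d,d])
    if c=='wrist':
        A=M@np.array(i['tool_from_camera']);return P@A[:3,:3].T+A[:3,3]
    return (P-np.array(i['t']))@np.array(i['R'])
E
for i in 1 2 3 4; do python3 -m creep '[{"tx":132,"ty":-115,"tz":-40},{"tx":132,"ty":-115,"tz":-40},{"tx":132,"ty":-115,"tz":-40},{"tx":132,"ty":-115,"tz":-40},{"tx":132,"ty":-115,"tz":-40}]' | tail -3; done
for i in 1 2 3; do python3 -m creep '[{"wz":-7.1},{"wz":-14.2},{"wz":-21.3},{"wz":-28.4},{"wz":-35.5}]' | tail -3; done
python3 - <<'E'
from h import *
d=np.load('pics/top_d.npy');X=cloud('top',d)
z=X[...,2];m=(abs(X[...,0]-.557)<.11)&(abs(X[...,1]+.064)<.11)
b=m&(z>.222)&(z<.243);r=np.hypot(X[...,0]-.557,X[...,1]+.064);b&=(r>.036)
P=X[b][:,:2];c=P.mean(0);w=np.linalg.svd(P-c)[2][0];print('bar',len(P),c,np.degrees(np.arctan2(w[1],w[0])))
t=m&(z>.243)&(z<.256);print('top',X[t].mean(0),t.sum())
M=T();p,dd=optics.read_camera('wrist');cv2.imwrite('pics/w1.png',p[:,:,::-1]);X=cloud('wrist',dd,M);np.save('pics/w1.npy',X)
z=X[...,2];m=(abs(X[...,0]-.557)<.11)&(abs(X[...,1]+.064)<.11);t=m&(z>.243)&(z<.256)
if t.any():
    P=X[t];print('wtop',P.mean(0),P.min(0),P.max(0))
    r=np.hypot(X[...,0]-.557,X[...,1]+.064);b=m&(z>.222)&(z<.242)&(r>.036)&(r<.085);P=X[b][:,:2];c=P.mean(0);w=np.linalg.svd(P-c,full_matrices=False)[2][0];print('wbar',len(P),c,np.degrees(np.arctan2(w[1],w[0])))
o=get_obs();print(o['time_s'],o['tool_pos'],o['tool_rot'],o['qpos'],o['force'])
E
```

```text
bar 167 [ 0.55531283 -0.06198239] 124.71158696955202
top [ 0.55655631 -0.06354346  0.24920963] 467
1.25 [ 0.14807564 -0.63293953  0.222604  ] [1.79993852e+02 7.05311081e-04 1.31714617e+01] [77.63959762 18.39155534 -4.01693557 83.1060479   1.29325262 78.54128646
 -3.25814937] [0.00394137 0.50310609 0.37151038]validation failed for argument at $[0]...
validation failed for argument at $[0]...
validation failed for argument at $[0]...
validation failed for argument at $[0]...
validation failed for argument at $[0]...
validation failed for argument at $[0]...
validation failed for argument at $[0]...
```

View pics/w1.png

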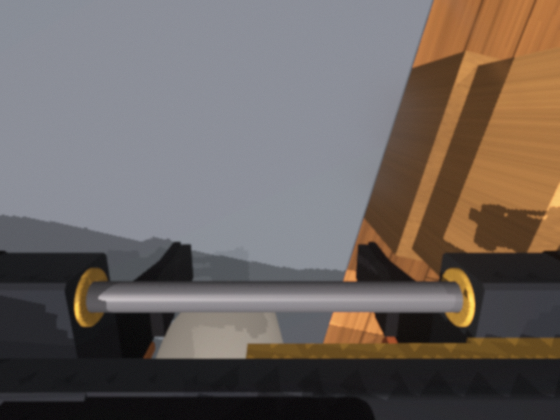

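The moves were refused, so the arm hasn't moved; this wrist picture shows only the slate and the gripper. Rows probably need every key, so I'll try that.

```bash
python3 -m creep '[{"wx":0,"wy":0,"wz":0,"tx":35,"ty":-30,"tz":-20,"gripper":1}]'; python3 -m creep --help | head -20
```

```text
time_s: 1.33
tool_pos: [0.1629, -0.6047, 0.2344]
tool_rot: [-179.7, 0.3, 12.6]
force: [-0.7, 0.8, -0.8]
grip_width: 0.0868
grasp_force: 0.0invalid input: not JSON, or not a number
```

```bash
for i in 1 2 3; do python3 -m creep '[{"wx":0,"wy":0,"wz":0,"tx":33,"ty":-29,"tz":-10,"gripper":1},{"wx":0,"wy":0,"wz":0,"tx":66,"ty":-57,"tz":-20,"gripper":1},{"wx":0,"wy":0,"wz":0,"tx":99,"ty":-86,"tz":-30,"gripper":1},{"wx":0,"wy":0,"wz":0,"tx":132,"ty":-115,"tz":-40,"gripper":1},{"wx":0,"wy":0,"wz":0,"tx":164,"ty":-143,"tz":-45,"gripper":1}]' | head -3; done
for i in 1 2 3; do python3 -m creep '[{"wx":0,"wy":0,"wz":-7,"tx":0,"ty":0,"tz":0,"gripper":1},{"wx":0,"wy":0,"wz":-14,"tx":0,"ty":0,"tz":0,"gripper":1},{"wx":0,"wy":0,"wz":-21,"tx":0,"ty":0,"tz":0,"gripper":1},{"wx":0,"wy":0,"wz":-28,"tx":0,"ty":0,"tz":0,"gripper":1},{"wx":0,"wy":0,"wz":-35,"tx":0,"ty":0,"tz":0,"gripper":1}]' | head -3; done
python3 -m creep '[{"wx":0,"wy":0,"wz":-6,"tx":0,"ty":0,"tz":0,"gripper":1},{"wx":0,"wy":0,"wz":-6,"tx":0,"ty":0,"tz":0,"gripper":1},{"wx":0,"wy":0,"wz":-6,"tx":0,"ty":0,"tz":0,"gripper":1}]'
python3 - <<'E'
from h import *
M=T();p,dd=optics.read_camera('wrist');cv2.imwrite('pics/w2.png',p[:,:,::-1]);X=cloud('wrist',dd,M);np.save('pics/w2.npy',X)
z=X[...,2];m=(abs(X[...,0]-.557)<.11)&(abs(X[...,1]+.064)<.11);t=m&(z>.243)&(z<.256)
if t.any():
    P=X[t];print('wtop',P.mean(0),P.min(0),P.max(0),np.median(P[:,2]))
    r=np.hypot(X[...,0]-.557,X[...,1]+.064);b=m&(z>.222)&(z<.242)&(r>.036)&(r<.085);P=X[b][:,:2];c=P.mean(0);w=np.linalg.svd(P-c,full_matrices=False)[2][0];print('wbar',len(P),c,np.degrees(np.arctan2(w[1],w[0])))
o=get_obs();print(o['time_s'],o['tool_pos'],o['tool_rot'],o['qpos'],o['force'])
E
```

```text
time_s: 1.75
tool_pos: [0.2906, -0.4354, 0.2834]
tool_rot: [179.9, -0.0, 13.1]
time_s: 2.17
tool_pos: [0.4097, -0.2698, 0.3266]
tool_rot: [179.9, -0.1, 13.1]
time_s: 2.58
tool_pos: [0.5287, -0.1046, 0.3697]
tool_rot: [179.9, -0.1, 13.1]
time_s: 3.0
tool_pos: [0.5278, -0.1059, 0.3682]
tool_rot: [180.0, 0.0, 48.5]
time_s: 3.42
tool_pos: [0.5277, -0.1061, 0.3683]
tool_rot: [180.0, 0.0, 83.5]
time_s: 3.83
tool_pos: [0.5277, -0.1061, 0.3683]
tool_rot: [180.0, 0.0, 118.5]
time_s: 4.08
tool_pos: [0.5277, -0.1062, 0.3683]
tool_rot: [180.0, 0.0, 124.0]
force: [0.1, -0.2, -0.4]
grip_width: 0.0871
grasp_force: 0.0
wtop [ 0.55761469 -0.06321594  0.24741537] [ 0.52668403 -0.09565147  0.24300779] [ 0.59040835 -0.03214985  0.25030265] 0.24744139385023026
wbar 1459 [ 0.55289293 -0.05730141] -55.32783094733553
4.1333 [ 0.52772289 -0.1061526   0.36825832] [-1.79998919e+02  1.45182608e-02  1.23991054e+02] [ 47.10856399   5.44833301 -41.56893856  83.40793806   3.62734356
  92.49697954  39.81820892] [0.88969783 0.91679884 0.25555141]
```

View pics/w2.png

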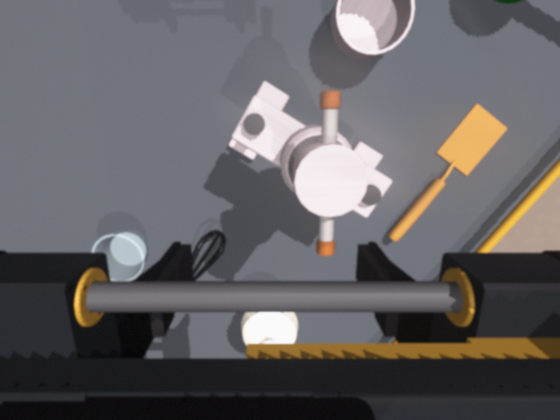

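The bar runs at 124.7°, and the hub centre comes out at (0.5575, -0.0637), which agrees across cameras; in this picture the hub is at about (330,180). I'll centre over it, descend and grip.

```bash
python3 -m creep '[{"wx":0,"wy":0,"wz":0,"tx":9,"ty":24,"tz":0,"gripper":1},{"wx":0,"wy":0,"wz":0,"tx":18.5,"ty":48.5,"tz":0,"gripper":1},{"wx":0,"wy":0,"wz":0,"tx":18.5,"ty":48.5,"tz":25,"gripper":1},{"wx":0,"wy":0,"wz":0,"tx":18.5,"ty":48.5,"tz":50,"gripper":1},{"wx":0,"wy":0,"wz":0,"tx":18.5,"ty":48.5,"tz":75,"gripper":1}]' | head -4
python3 -m creep '[{"wx":0,"wy":0,"wz":0,"tx":0,"ty":0,"tz":20,"gripper":1},{"wx":0,"wy":0,"wz":0,"tx":0,"ty":0,"tz":40,"gripper":1},{"wx":0,"wy":0,"wz":0,"tx":0,"ty":0,"tz":60,"gripper":1},{"wx":0,"wy":0,"wz":0,"tx":0,"ty":0,"tz":75,"gripper":1},{"wx":0,"wy":0,"wz":0,"tx":0,"ty":0,"tz":80,"gripper":1}]'
python3 -m creep '[{"wx":0,"wy":0,"wz":0,"tx":0,"ty":0,"tz":0,"gripper":0.4},{"wx":0,"wy":0,"wz":0,"tx":0,"ty":0,"tz":0,"gripper":0.4},{"wx":0,"wy":0,"wz":0,"tx":0,"ty":0,"tz":0,"gripper":0.4},{"wx":0,"wy":0,"wz":0,"tx":0,"ty":0,"tz":0,"gripper":0.4},{"wx":0,"wy":0,"wz":0,"tx":0,"ty":0,"tz":0,"gripper":0.4}]' 8
```

```text
time_s: 4.55
tool_pos: [0.5579, -0.0628, 0.2925]
tool_rot: [180.0, 0.0, 124.1]
force: [0.4, -0.1, -0.0]
time_s: 4.97
tool_pos: [0.556, -0.0636, 0.2106]
tool_rot: [-179.8, -0.2, 124.0]
force: [-0.1, 0.8, 0.2]
grip_width: 0.0873
grasp_force: 0.0
time_s: 5.38
tool_pos: [0.558, -0.0638, 0.2143]
tool_rot: [180.0, 0.1, 124.1]
force: [-1.4, 0.1, 3.0]
grip_width: 0.065
grasp_force: 8.0
```

```bash
python3 -m creep '[{"wx":0,"wy":0,"wz":6,"tx":0,"ty":0,"tz":0,"gripper":0.4},{"wx":0,"wy":0,"wz":12,"tx":0,"ty":0,"tz":0,"gripper":0.4},{"wx":0,"wy":0,"wz":18,"tx":0,"ty":0,"tz":0,"gripper":0.4},{"wx":0,"wy":0,"wz":24,"tx":0,"ty":0,"tz":0,"gripper":0.4},{"wx":0,"wy":0,"wz":30,"tx":0,"ty":0,"tz":0,"gripper":0.4}]'
python3 -m creep '[{"wx":0,"wy":0,"wz":0,"tx":0,"ty":0,"tz":0,"gripper":0.4},{"wx":0,"wy":0,"wz":0,"tx":0,"ty":0,"tz":0,"gripper":0.7},{"wx":0,"wy":0,"wz":0,"tx":0,"ty":0,"tz":0,"gripper":0.7},{"wx":0,"wy":0,"wz":0,"tx":0,"ty":0,"tz":0,"gripper":0.7},{"wx":0,"wy":0,"wz":0,"tx":0,"ty":0,"tz":0,"gripper":0.7}]'
python3 - <<'E'
from h import *
o=get_obs();print(o['tool_pos'],o['tool_rot'],o['qpos'])
for c in ['top','scene']:
    p,d=optics.read_camera(c);cv2.imwrite(f'pics/{c}3.png',p[:,:,::-1])
    print([(np.round(r['point'],4).tolist(),round(r['confidence'],2)) for r in nets.place_of('handle_mid',c)[:2]])
    X=cloud(c,d);z=X[...,2];r=np.hypot(X[...,0]-.5575,X[...,1]+.0637)
    b=(r>.045)&(r<.075)&(z>.2)&(z<.245);P=X[b];print(len(P),np.median(P[:,2]) if len(P) else 0)
    print('ang',np.percentile(np.degrees(np.arctan2(P[:,1]+.0637,P[:,0]-.5575))%180,[10,50,90]), np.percentile(P[:,2],[10,50,90]))
cv2.imwrite('pics/s3c.png',cv2.resize(p[150:290,200:330,::-1],None,fx=4,fy=4))
E
```

```text
time_s: 5.8
tool_pos: [0.5573, -0.0635, 0.213]
tool_rot: [-180.0, -0.0, 93.9]
force: [0.4, 1.0, -4.1]
grip_width: 0.0646
grasp_force: 8.0
time_s: 6.22
tool_pos: [0.5578, -0.0636, 0.2137]
tool_rot: [179.9, 0.0, 94.2]
force: [-0.4, 0.1, -0.6]
grip_width: 0.0734
grasp_force: 0.0
[ 0.55784807 -0.06359648  0.21371593] [1.79944788e+02 1.80537849e-02 9.42290076e+01] [ 39.59968193  11.19310303 -40.31166177  95.5955464    7.45487376
  75.88244483   2.23807461]
[]
67 0.2259422649299517
ang [ 90.61112784  97.34236496 102.23802521] [0.22299881 0.22594226 0.229378  ]
[([0.5565, -0.0626, 0.2208], 0.71)]
93 0.22621650519487346
ang [ 89.09808481  98.78609523 172.92068228] [0.21952563 0.22621651 0.23137398]
```

View pics/s3c.png

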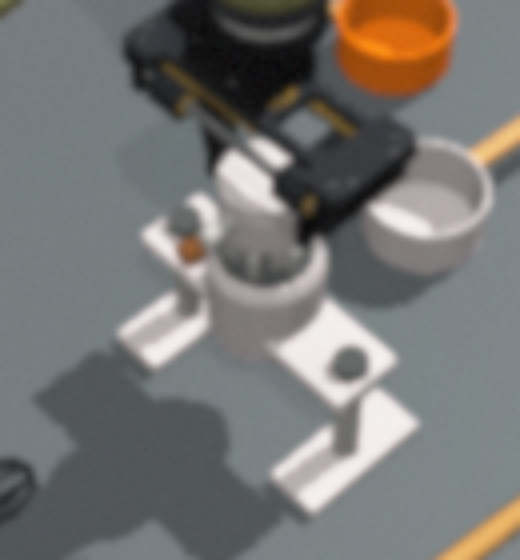

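The handle looks dropped: the net puts handle_mid at 0.221, against 0.227 before. I'll check that against the initial depth.

Run:
```python
from h import *
for c in ['top','scene']:
    X=cloud(c,np.load(f'pics/{c}_d.npy'));z=X[...,2];r=np.hypot(X[...,0]-.5575,X[...,1]+.0637)
    b=(r>.045)&(r<.075)&(z>.2)&(z<.245);P=X[b];print(len(P),np.percentile(P[:,2],[10,50,90]))
```

```text
131 [0.23051038 0.23522714 0.23924672]
116 [0.22988663 0.23460938 0.23797784]
```

Confirmed, it dropped about 8 mm into mesh. Now I'll regrip firmly and press straight down.

```bash
python3 -m creep '[{"wx":0,"wy":0,"wz":0,"tx":0,"ty":0,"tz":0,"gripper":0.3},{"wx":0,"wy":0,"wz":0,"tx":0,"ty":0,"tz":0,"gripper":0.3},{"wx":0,"wy":0,"wz":0,"tx":0,"ty":0,"tz":0,"gripper":0.3},{"wx":0,"wy":0,"wz":0,"tx":0,"ty":0,"tz":0,"gripper":0.3}]' 45
python3 -m creep '[{"wx":0,"wy":0,"wz":0,"tx":0,"ty":0,"tz":3,"gripper":0.3},{"wx":0,"wy":0,"wz":0,"tx":0,"ty":0,"tz":6,"gripper":0.3},{"wx":0,"wy":0,"wz":0,"tx":0,"ty":0,"tz":9,"gripper":0.3},{"wx":0,"wy":0,"wz":0,"tx":0,"ty":0,"tz":11,"gripper":0.3},{"wx":0,"wy":0,"wz":0,"tx":0,"ty":0,"tz":11,"gripper":0.3}]'
python3 -m creep '[{"wx":0,"wy":0,"wz":0,"tx":0,"ty":0,"tz":0,"gripper":0.3},{"wx":0,"wy":0,"wz":0,"tx":0,"ty":0,"tz":0,"gripper":0.3}]'
```

```text
time_s: 6.75
tool_pos: [0.5572, -0.0636, 0.2132]
tool_rot: [-180.0, 0.0, 94.2]
force: [-1.3, -1.1, 1.4]
grip_width: 0.0639
grasp_force: 45.0
time_s: 7.17
tool_pos: [0.5573, -0.0637, 0.2046]
tool_rot: [-180.0, 0.1, 94.2]
force: [-6.6, -0.3, 13.7]
grip_width: 0.0637
grasp_force: 45.0
time_s: 7.33
tool_pos: [0.5573, -0.0636, 0.2046]
tool_rot: [-180.0, 0.1, 94.2]
force: [-6.4, -0.0, 13.2]
grip_width: 0.0635
grasp_force: 45.0
```

```bash
python3 -m creep '[{"wx":0,"wy":0,"wz":0,"tx":0,"ty":0,"tz":2,"gripper":0.3},{"wx":0,"wy":0,"wz":0,"tx":0,"ty":0,"tz":4,"gripper":0.3},{"wx":0,"wy":0,"wz":0,"tx":0,"ty":0,"tz":4,"gripper":0.3},{"wx":0,"wy":0,"wz":0,"tx":0,"ty":0,"tz":4,"gripper":0.3}]'
python3 - <<'E'
from h import *
for c in ['top','scene']:
    p,d=optics.read_camera(c)
    print([(np.round(r['point'],4).tolist(),round(r['confidence'],2)) for r in nets.place_of('handle_mid',c)[:2]])
    X=cloud(c,d);z=X[...,2];r=np.hypot(X[...,0]-.5575,X[...,1]+.0637)
    b=(r>.045)&(r<.075)&(z>.195)&(z<.245);P=X[b];print(len(P),np.percentile(P[:,2],[10,50,90]))
E
```

```text
time_s: 7.67
tool_pos: [0.5573, -0.0637, 0.2044]
tool_rot: [180.0, 0.2, 94.2]
force: [-14.5, -0.5, 31.7]
grip_width: 0.0637
grasp_force: 45.0
[([0.527, 0.1329, 0.0251], 0.23)]
64 [0.21439069 0.21836348 0.22139451]
[([0.5569, -0.0606, 0.211], 0.7)]
67 [0.21140038 0.21762762 0.22226191]
```

It's home: the force rose to 32 N with no further motion, and the bar is 17 mm lower in total. I'll ease off the down-force and wind clockwise.

```bash
python3 -m creep '[{"wx":0,"wy":0,"wz":0,"tx":0,"ty":0,"tz":-4,"gripper":0.3},{"wx":0,"wy":0,"wz":0,"tx":0,"ty":0,"tz":-4,"gripper":0.3},{"wx":0,"wy":0,"wz":0,"tx":0,"ty":0,"tz":-4,"gripper":0.3}]' 58 | tail -4
for i in 1 2 3; do python3 -m creep '[{"wx":0,"wy":0,"wz":6,"tx":0,"ty":0,"tz":0,"gripper":0.3},{"wx":0,"wy":0,"wz":12,"tx":0,"ty":0,"tz":0,"gripper":0.3},{"wx":0,"wy":0,"wz":18,"tx":0,"ty":0,"tz":0,"gripper":0.3},{"wx":0,"wy":0,"wz":24,"tx":0,"ty":0,"tz":0,"gripper":0.3},{"wx":0,"wy":0,"wz":30,"tx":0,"ty":0,"tz":0,"gripper":0.3}]'; python3 -c "
from h import *
o=get_obs();print(o['wrist_torque'],o['qpos'][6])"; done
```

```text
tool_rot: [179.9, 0.1, 94.2]
force: [-4.4, 0.0, 14.0]
grip_width: 0.0633
grasp_force: 58.0
time_s: 8.53
tool_pos: [0.5583, -0.0639, 0.2046]
tool_rot: [179.8, 0.0, 63.9]
force: [-4.5, -0.8, 14.1]
grip_width: 0.0637
grasp_force: 58.0
[-0.11338567  1.07350008  0.39246605] -27.687117698646535
time_s: 8.95
tool_pos: [0.5582, -0.064, 0.2046]
tool_rot: [179.9, -0.0, 33.9]
force: [-4.3, -1.1, 12.6]
grip_width: 0.0634
grasp_force: 58.0
[-0.11074728  1.08234655  0.45163744] -57.13647271648522
time_s: 9.37
tool_pos: [0.558, -0.064, 0.2045]
tool_rot: [179.9, -0.1, 3.9]
force: [-5.4, -0.7, 14.0]
grip_width: 0.0635
grasp_force: 58.0
[-0.06394844  1.13194649  0.32972966] -86.6471627211783
```

```bash
for i in 1 2 3; do python3 -m creep '[{"wx":0,"wy":0,"wz":2,"tx":0,"ty":0,"tz":0,"gripper":0.3},{"wx":0,"wy":0,"wz":4,"tx":0,"ty":0,"tz":0,"gripper":0.3},{"wx":0,"wy":0,"wz":6,"tx":0,"ty":0,"tz":0,"gripper":0.3}]' | head -3; python3 -c "
from h import *
o=get_obs();print(o['wrist_torque'],o['qpos'][6],o['force'])"; done
```

```text
time_s: 9.62
tool_pos: [0.5581, -0.064, 0.2046]
tool_rot: [179.9, -0.1, -1.9]
[-0.06322085  1.14549781  0.39828095] -92.36587107742275 [-4.57236058 -0.30705969 13.43322587]
time_s: 9.87
tool_pos: [0.558, -0.064, 0.2046]
tool_rot: [179.9, -0.1, -7.9]
[-0.0643754   1.14923618  0.4333169 ] -98.27459638084628 [-4.77057062 -0.82983761 12.97910833]
time_s: 10.12
tool_pos: [0.558, -0.064, 0.2046]
tool_rot: [179.9, -0.1, -13.9]
[-0.05589423  1.10584433  0.40019865] -104.18538052576268 [-5.7910927  -0.96639455 13.60382333]
```

```bash
for i in 1 2 3; do python3 -m creep '[{"wx":0,"wy":0,"wz":1.5,"tx":0,"ty":0,"tz":0,"gripper":0.3},{"wx":0,"wy":0,"wz":3,"tx":0,"ty":0,"tz":0,"gripper":0.3},{"wx":0,"wy":0,"wz":3,"tx":0,"ty":0,"tz":0,"gripper":0.3}]' | head -3; python3 -c "
from h import *
o=get_obs();print(o['wrist_torque'],o['qpos'][6],o['force'])"; done
python3 - <<'E'
from h import *
for c in ['top','scene']:
    p,d=optics.read_camera(c);cv2.imwrite(f'pics/{c}4.png',p[:,:,::-1])
    X=cloud(c,d);z=X[...,2];r=np.hypot(X[...,0]-.5575,X[...,1]+.0637)
    b=(r>.04)&(r<.078)&(z>.2)&(z<.24);P=X[b];print('ang',len(P),np.percentile(np.degrees(np.arctan2(P[:,1]+.0637,P[:,0]-.5575))%180,[5,10,25,50,75,90]), np.percentile(P[:,2],[10,50,90]))
E
```

```text
time_s: 10.37
tool_pos: [0.558, -0.064, 0.2046]
tool_rot: [179.9, -0.1, -16.8]
[-0.12799259  1.12448175  0.43506154] -107.0859191269488 [-4.51867074 -0.26418651 13.57482533]
time_s: 10.62
tool_pos: [0.5586, -0.0641, 0.2046]
tool_rot: [179.9, -0.2, -19.6]
[-0.37765109  0.75327837  1.85640173] -109.87689622822411 [-2.90847345 -2.84699102 12.15753317]
time_s: 10.87
tool_pos: [0.5601, -0.0648, 0.2046]
tool_rot: [179.9, -0.4, -22.6]
[-0.72406738 -0.22235473  1.90693895] -112.82371634494545 [ 1.75287511 -3.17809091  9.55880227]Traceback (most recent call last):
  File "<stdin>", line 5, in <module>
    return _quantile_unchecked(
        a, q, axis, out, overwrite_input, method, keepdims, weights)
    return _ureduce(a,
                    func=_quantile_ureduce_func,
    ...<5 lines>...
                    overwrite_input=overwrite_input,
                    method=method)
    r = func(a, **kwargs)
    result = _quantile(arr,
                       quantiles=q,
    ...<2 lines>...
                       out=out,
                       weights=wgt)
    slices_having_nans = np.isnan(arr[-1, ...])
                                  ~~~^^^^^^^^^
IndexError: index -1 is out of bounds for axis 0 with size 0
```

The torque jumped from 0.4 to 1.9 N m, so this is the stop. I'll relax, open and lift straight up.

```bash
python3 -m creep '[{"wx":0,"wy":0,"wz":-3,"tx":0,"ty":0,"tz":0,"gripper":0.3},{"wx":0,"wy":0,"wz":-3,"tx":0,"ty":0,"tz":0,"gripper":1},{"wx":0,"wy":0,"wz":-3,"tx":0,"ty":0,"tz":0,"gripper":1},{"wx":0,"wy":0,"wz":-3,"tx":0,"ty":0,"tz":0,"gripper":1},{"wx":0,"wy":0,"wz":-3,"tx":0,"ty":0,"tz":0,"gripper":1}]'
python3 -m creep '[{"wx":0,"wy":0,"wz":0,"tx":0,"ty":0,"tz":-15,"gripper":1},{"wx":0,"wy":0,"wz":0,"tx":0,"ty":0,"tz":-45,"gripper":1},{"wx":0,"wy":0,"wz":0,"tx":0,"ty":0,"tz":-80,"gripper":1},{"wx":0,"wy":0,"wz":0,"tx":0,"ty":0,"tz":-120,"gripper":1},{"wx":0,"wy":0,"wz":0,"tx":0,"ty":0,"tz":-160,"gripper":1}]'
python3 - <<'E'
from h import *
c='scene'
p,d=optics.read_camera(c);cv2.imwrite(f'pics/{c}5.png',p[:,:,::-1])
for q in ['handle_mid','pot_centre','pot_grip']: print(q,[(np.round(r['point'],4).tolist(),round(r['confidence'],2)) for r in nets.place_of(q,c)[:3]])
X=cloud(c,d);z=X[...,2];r=np.hypot(X[...,0]-.5575,X[...,1]+.0637)
b=(r>.045)&(r<.075)&(z>.195)&(z<.245);P=X[b];print(np.percentile(P[:,2],[10,50,90]))
for c,d in [('top',np.load('pics/top_d.npy'))]:
    X=cloud(c,d);z=X[...,2]
    # pot handle and wall ring
    b=(z>.036)&(z<.056)&(abs(X[...,0]-.524)<.025)&(X[...,1]>.195)&(X[...,1]<.33);P=X[b][:,:2];w=np.linalg.svd(P-P.mean(0),full_matrices=False)[2][0]
    print('hdl',len(P),P.mean(0),np.degrees(np.arctan2(w[1],w[0])),P.min(0),P.max(0))
    b=(z>.046)&(z<.06)&(np.hypot(X[...,0]-.525,X[...,1]-.13)<.056);P=X[b];print('rim',len(P),P.min(0),P.max(0),P.mean(0))
    for nm,y in [('col',None)]:
        b=(z>.1)&(z<.125)&(abs(X[...,0]-.5575)<.12)&(abs(X[...,1]+.0637)<.05);P=X[b][:,:2];w=np.linalg.svd(P-P.mean(0),full_matrices=False)[2][0];print('plate',P.mean(0),P.min(0),P.max(0),np.degrees(np.arctan2(w[1],w[0])))
    b=(z>.004)&(z<.02)&(abs(X[...,0]-.5575)<.14)&(abs(X[...,1]+.0637)<.065);P=X[b][:,:2];print('feet',P.min(0),P.max(0),P.mean(0))
E
```

```text
time_s: 11.33
tool_pos: [0.557, -0.0634, 0.2013]
tool_rot: [180.0, 0.1, -19.8]
force: [1.2, 0.0, -0.3]
grip_width: 0.0818
grasp_force: 0.0
time_s: 11.75
tool_pos: [0.5568, -0.0634, 0.3628]
tool_rot: [180.0, 0.1, -19.8]
force: [0.8, 0.5, 0.1]
grip_width: 0.0865
grasp_force: 0.0
handle_mid [([0.5567, -0.0652, 0.2124], 0.88)]
pot_centre [([0.3696, 0.2421, 0.0234], 0.88), ([0.6495, 0.2973, 0.0294], 0.75), ([0.5233, 0.127, 0.0289], 0.61)]
pot_grip [([0.7936, 0.3215, 0.0435], 0.9), ([0.5175, 0.2825, 0.0452], 0.85), ([0.2455, 0.1549, 0.0419], 0.59)]
[0.2131719  0.21789861 0.22204743]
hdl 236 [0.52164981 0.25066623] -89.85322410169697 [0.51243781 0.19516923] [0.53262705 0.30714632]
rim 162 [0.47433007 0.08107764 0.04606772] [0.57235332 0.18397196 0.05940004] [0.5243756  0.13275407 0.05165472]
plate [ 0.53988719 -0.06364343] [ 0.45383927 -0.09880133] [ 0.66094438 -0.02365226] -176.35380678015105
feet [ 0.41754976 -0.1286002 ] [0.69726035 0.00129607] [ 0.5262763  -0.05944422]
```

View pics/scene5.png

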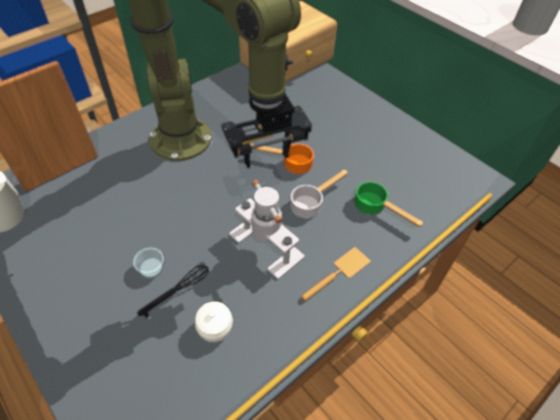

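The handle is home at z 0.212, at about (267,197) in the picture, and the pot is still at about (306,202). I'll turn to yaw 90 and go above the pot's grip at about (0.5205, 0.281).

```bash
for i in 1 2 3; do python3 -m creep '[{"wx":0,"wy":0,"wz":-7,"tx":0,"ty":0,"tz":0,"gripper":1},{"wx":0,"wy":0,"wz":-14,"tx":0,"ty":0,"tz":0,"gripper":1},{"wx":0,"wy":0,"wz":-21,"tx":0,"ty":0,"tz":0,"gripper":1},{"wx":0,"wy":0,"wz":-28,"tx":0,"ty":0,"tz":0,"gripper":1},{"wx":0,"wy":0,"wz":-35,"tx":0,"ty":0,"tz":0,"gripper":1}]' | head -3; done
python3 -m creep '[{"wx":0,"wy":0,"wz":-5.5,"tx":0,"ty":0,"tz":0,"gripper":1},{"wx":0,"wy":0,"wz":-5.5,"tx":0,"ty":0,"tz":0,"gripper":1}]' | head -3
for i in 1 2; do python3 -m creep '[{"wx":0,"wy":0,"wz":0,"tx":35,"ty":-4,"tz":14,"gripper":1},{"wx":0,"wy":0,"wz":0,"tx":70,"ty":-7,"tz":28,"gripper":1},{"wx":0,"wy":0,"wz":0,"tx":105,"ty":-11,"tz":42,"gripper":1},{"wx":0,"wy":0,"wz":0,"tx":140,"ty":-14,"tz":56,"gripper":1},{"wx":0,"wy":0,"wz":0,"tx":165,"ty":-16,"tz":65,"gripper":1}]' | head -3; done
python3 - <<'E'
from h import *
o=get_obs();M=T();print(o['time_s'],o['tool_pos'],o['tool_rot'],o['qpos'])
p,d=optics.read_camera('wrist');cv2.imwrite('pics/w6.png',p[:,:,::-1]);X=cloud('wrist',d,M);z=X[...,2]
b=(z>.036)&(z<.056)&(abs(X[...,0]-.521)<.025)&(X[...,1]>.2)&(X[...,1]<.33);P=X[b]
if len(P):
    w=np.linalg.svd(P[:,:2]-P[:,:2].mean(0),full_matrices=False)[2][0];print('hdl',len(P),P.mean(0),P.min(0),P.max(0),np.degrees(np.arctan2(w[1],w[0])))
print([(np.round(r['point'],4).tolist(),round(r['confidence'],2)) for r in nets.place_of('pot_grip','wrist')[:3]])
p,d=optics.read_camera('top');print([(np.round(r['point'],4).tolist(),round(r['confidence'],2)) for r in nets.place_of('handle_mid','top')[:3]])
X=cloud('top',d);z=X[...,2];r=np.hypot(X[...,0]-.5575,X[...,1]+.0637);b=(r>.04)&(r<.075)&(z>.205)&(z<.23);P=X[b];
print('bar ang',np.percentile(np.degrees(np.arctan2(P[:,1]+.0637,P[:,0]-.5575))%180,[10,50,90]))
E
```

```text
time_s: 12.37
tool_pos: [0.5566, -0.0636, 0.3595]
tool_rot: [-179.9, 0.2, 15.5]
time_s: 12.78
tool_pos: [0.5566, -0.0636, 0.3595]
tool_rot: [-179.8, 0.1, 50.5]
time_s: 13.2
tool_pos: [0.5566, -0.0636, 0.3596]
tool_rot: [-179.8, -0.0, 85.5]
time_s: 13.37
tool_pos: [0.5566, -0.0636, 0.3598]
tool_rot: [-179.8, -0.0, 90.8]
time_s: 13.78
tool_pos: [0.5373, 0.1047, 0.2944]
tool_rot: [-179.8, -0.0, 90.7]
time_s: 14.2
tool_pos: [0.519, 0.2689, 0.2293]
tool_rot: [-179.8, 0.0, 90.7]
14.2 [0.51898192 0.26892244 0.22926963] [-1.79782772e+02  5.93574702e-03  9.06619544e+01] [ 11.10012     15.98307312 -48.95030049  90.72989691  12.0853908
  79.04240797 -38.4352222 ]
hdl 1642 [0.52412587 0.25646474 0.04723025] [0.51537655 0.20002701 0.03637081] [0.53313218 0.30885724 0.0500354 ] -89.66033705805744
[([0.7927, 0.3204, 0.0388], 0.75), ([0.5196, 0.2791, 0.0394], 0.66)]
[([0.5552, -0.0653, 0.2135], 0.9), ([0.5271, 0.2809, 0.0427], 0.74)]
bar ang [159.37027589 165.41176405 171.6735599 ]
```

```bash
python3 -m creep '[{"wx":0,"wy":0,"wz":0,"tx":9,"ty":3,"tz":30,"gripper":1},{"wx":0,"wy":0,"wz":0,"tx":9,"ty":3,"tz":60,"gripper":1},{"wx":0,"wy":0,"wz":0,"tx":9,"ty":3,"tz":95,"gripper":1},{"wx":0,"wy":0,"wz":0,"tx":9,"ty":3,"tz":120,"gripper":1},{"wx":0,"wy":0,"wz":0,"tx":9,"ty":3,"tz":140,"gripper":1}]' | head -4
python3 -m creep '[{"wx":0,"wy":0,"wz":0,"tx":0,"ty":0,"tz":20,"gripper":0.4},{"wx":0,"wy":0,"wz":0,"tx":0,"ty":0,"tz":40,"gripper":0},{"wx":0,"wy":0,"wz":0,"tx":0,"ty":0,"tz":55,"gripper":0},{"wx":0,"wy":0,"wz":0,"tx":0,"ty":0,"tz":60,"gripper":0},{"wx":0,"wy":0,"wz":0,"tx":0,"ty":0,"tz":60,"gripper":0}]' 15
python3 -m creep '[{"wx":0,"wy":0,"wz":0,"tx":0,"ty":0,"tz":0,"gripper":-1},{"wx":0,"wy":0,"wz":0,"tx":0,"ty":0,"tz":0,"gripper":-1},{"wx":0,"wy":0,"wz":0,"tx":0,"ty":0,"tz":0,"gripper":-1},{"wx":0,"wy":0,"wz":0,"tx":0,"ty":0,"tz":0,"gripper":-1},{"wx":0,"wy":0,"wz":0,"tx":0,"ty":0,"tz":0,"gripper":-1}]' 15
```

```text
time_s: 14.82
tool_pos: [0.5246, 0.2716, 0.0895]
tool_rot: [-179.9, 0.2, 90.4]
force: [0.1, 0.3, -0.2]
time_s: 15.23
tool_pos: [0.5243, 0.2733, 0.0309]
tool_rot: [-179.9, 0.1, 90.5]
force: [0.8, 0.1, -1.0]
grip_width: 0.0616
grasp_force: 0.0
time_s: 15.65
tool_pos: [0.5249, 0.2753, 0.0329]
tool_rot: [179.9, -0.0, 90.7]
force: [-0.3, -0.4, -0.1]
grip_width: 0.0284
grasp_force: 0.0
```

```bash
python3 -m creep '[{"wx":0,"wy":0,"wz":0,"tx":0,"ty":-2,"tz":5,"gripper":-0.4},{"wx":0,"wy":0,"wz":0,"tx":0,"ty":-2,"tz":5,"gripper":-1},{"wx":0,"wy":0,"wz":0,"tx":0,"ty":-2,"tz":5,"gripper":-1},{"wx":0,"wy":0,"wz":0,"tx":0,"ty":-2,"tz":5,"gripper":-1},{"wx":0,"wy":0,"wz":0,"tx":0,"ty":-2,"tz":5,"gripper":-1}]' 15
python3 - <<'E'
from h import *
o=get_obs();print(o['tool_pos'],o['grip_width'],o['force'])
for c in ['top','scene']:
    p,d=optics.read_camera(c)
    for q in ['pot_centre','press_outlet']: print(c,q,[(np.round(r['point'],4).tolist(),round(r['confidence'],2)) for r in nets.place_of(q,c)[:3]])
    X=cloud(c,d);z=X[...,2];b=(z>.046)&(z<.06)&(np.hypot(X[...,0]-.525,X[...,1]-.13)<.056);P=X[b];print('rim',len(P),P.min(0),P.max(0),P.mean(0), cv2.minEnclosingCircle(P[:,:2].astype(np.float32)))
E
```

```text
time_s: 16.07
tool_pos: [0.5222, 0.2749, 0.0268]
tool_rot: [-180.0, 0.0, 90.7]
force: [-0.1, -0.4, -2.0]
grip_width: 0.0178
grasp_force: 15.0
[0.52217764 0.27487323 0.02680187] 0.017792263845471255 [-0.07768773 -0.4401225  -2.02852794]
top pot_centre [([0.5276, 0.1329, 0.0227], 0.86), ([0.3657, 0.2418, 0.0273], 0.74), ([0.6437, 0.299, 0.0267], 0.6)]
top press_outlet [([0.5522, -0.0644, 0.0658], 0.87)]
rim 164 [0.47335345 0.08090609 0.0460724 ] [0.57243013 0.18422149 0.05978728] [0.52453391 0.13433454 0.05142477] ((0.5215710401535034, 0.1324332058429718), 0.05235131084918976)
scene pot_centre [([0.37, 0.2415, 0.0245], 0.94), ([0.6462, 0.3012, 0.0292], 0.56)]
scene press_outlet [([0.5591, -0.0611, 0.0646], 0.87)]
rim 166 [0.47568039 0.08012772 0.04608193] [0.5760897  0.18554328 0.05717057] [0.52528045 0.13215887 0.05062938] ((0.52686607837677, 0.13269419968128204), 0.053168006241321564)
```

```bash
python3 -m creep '[{"wx":0,"wy":0,"wz":0,"tx":-10,"ty":5,"tz":0,"gripper":-1},{"wx":0,"wy":0,"wz":0,"tx":-25,"ty":12,"tz":0,"gripper":-1},{"wx":0,"wy":0,"wz":0,"tx":-40,"ty":20,"tz":0,"gripper":-1},{"wx":0,"wy":0,"wz":0,"tx":-55,"ty":27,"tz":0,"gripper":-1},{"wx":0,"wy":0,"wz":0,"tx":-65,"ty":31,"tz":0,"gripper":-1}]' 20
python3 - <<'E'
from h import *
for c in ['top','scene']:
    p,d=optics.read_camera(c)
    for q in ['pot_centre']: print(c,q,[(np.round(r['point'],4).tolist(),round(r['confidence'],2)) for r in nets.place_of(q,c)[:3]])
    X=cloud(c,d);z=X[...,2];b=(z>.046)&(z<.06)&(np.hypot(X[...,0]-.556,X[...,1]-.067)<.058);P=X[b];print('rim',len(P),P.min(0),P.max(0), cv2.minEnclosingCircle(P[:,:2].astype(np.float32)))
E
```

```text
time_s: 16.78
tool_pos: [0.5553, 0.2092, 0.0273]
tool_rot: [180.0, -0.0, 90.6]
force: [-1.0, 2.4, -1.2]
grip_width: 0.018
grasp_force: 20.0
top pot_centre [([0.5574, 0.0691, 0.0233], 0.68), ([0.3625, 0.2431, 0.0257], 0.66)]
rim 180 [0.50613634 0.0150299  0.04616372] [0.60487595 0.1242955  0.05950496] ((0.5552777051925659, 0.06966270506381989), 0.05498874932527542)
scene pot_centre [([0.5569, 0.059, 0.0239], 0.92), ([0.6486, 0.2982, 0.0296], 0.81), ([0.3704, 0.2417, 0.0258], 0.72)]
rim 188 [0.50734294 0.01333738 0.04608561] [0.60899692 0.12390857 0.05644735] ((0.558262825012207, 0.0681236982345581), 0.05630099028348923)
```

```bash
for i in 1 2; do python3 -m creep '[{"wx":0,"wy":0,"wz":0,"tx":-12,"ty":0,"tz":0,"gripper":-1},{"wx":0,"wy":0,"wz":0,"tx":-26,"ty":0,"tz":0,"gripper":-1},{"wx":0,"wy":0,"wz":0,"tx":-40,"ty":0,"tz":0,"gripper":-1},{"wx":0,"wy":0,"wz":0,"tx":-54,"ty":0,"tz":0,"gripper":-1},{"wx":0,"wy":0,"wz":0,"tx":-65,"ty":0,"tz":0,"gripper":-1}]'; done
python3 -m creep '[{"wx":0,"wy":0,"wz":0,"tx":0,"ty":0,"tz":0,"gripper":-1},{"wx":0,"wy":0,"wz":0,"tx":0,"ty":0,"tz":0,"gripper":-1}]'
python3 - <<'E'
from h import *
ims=[]
for c in ['top','scene']:
    p,d=optics.read_camera(c)
    ims.append(cv2.resize(p[120:290,190:360,::-1],(400,400)))
    for q in ['pot_centre','pot_grip','handle_mid']: print(c,q,[(np.round(r['point'],4).tolist(),round(r['confidence'],2)) for r in nets.place_of(q,c)[:3]])
    X=cloud(c,d);z=X[...,2];b=(z>.046)&(z<.06)&(np.hypot(X[...,0]-.5575,X[...,1]+.0637)<.058)&(X[...,1]>-.06);P=X[b];print('rim',len(P),P.min(0),P.max(0))
cv2.imwrite('pics/c7.png',np.hstack(ims))
E
```

```text
time_s: 17.4
tool_pos: [0.5547, 0.1464, 0.0275]
tool_rot: [180.0, -0.1, 90.8]
force: [-0.7, 2.6, -1.7]
grip_width: 0.0181
grasp_force: 20.0
time_s: 17.82
tool_pos: [0.5557, 0.0799, 0.0273]
tool_rot: [180.0, -0.0, 90.7]
force: [-1.0, 2.1, -0.9]
grip_width: 0.0176
grasp_force: 20.0
time_s: 17.98
tool_pos: [0.5557, 0.0784, 0.0269]
tool_rot: [-180.0, 0.1, 90.6]
force: [1.2, -1.6, -2.9]
grip_width: 0.0177
grasp_force: 20.0
top pot_centre [([0.3645, 0.2408, 0.0259], 0.71), ([0.6459, 0.2984, 0.0258], 0.7), ([0.5599, -0.0625, 0.0227], 0.47)]
top pot_grip [([0.2458, 0.1511, 0.0407], 0.85), ([0.7944, 0.3224, 0.0459], 0.81)]
top handle_mid [([0.555, -0.0624, 0.2111], 0.77)]
rim 42 [ 0.51749768 -0.03528439  0.04658383] [ 0.57188348 -0.0079923   0.05669037]
scene pot_centre [([0.3681, 0.2433, 0.026], 0.8), ([0.6491, 0.2993, 0.0301], 0.73), ([0.5574, -0.0656, 0.0271], 0.67)]
scene pot_grip [([0.2474, 0.1557, 0.0438], 0.84), ([0.7955, 0.3215, 0.0427], 0.81), ([0.5526, 0.0907, 0.0468], 0.59)]
scene handle_mid [([0.5569, -0.0645, 0.215], 0.77)]Traceback (most recent call last):
  File "<stdin>", line 7, in <module>
    return umr_minimum(a, axis, None, out, keepdims, initial, where)
ValueError: zero-size array to reduction operation minimum which has no identity
```

The pot is within a few mm of the outlet axis. I'll release and lift clear.

```bash
python3 -m creep '[{"wx":0,"wy":0,"wz":0,"tx":0,"ty":0,"tz":0,"gripper":0},{"wx":0,"wy":0,"wz":0,"tx":0,"ty":0,"tz":0,"gripper":0},{"wx":0,"wy":0,"wz":0,"tx":0,"ty":0,"tz":0,"gripper":0},{"wx":0,"wy":0,"wz":0,"tx":0,"ty":0,"tz":0,"gripper":0},{"wx":0,"wy":0,"wz":0,"tx":0,"ty":0,"tz":0,"gripper":0}]'
python3 -m creep '[{"wx":0,"wy":0,"wz":0,"tx":0,"ty":0,"tz":-10,"gripper":0},{"wx":0,"wy":0,"wz":0,"tx":0,"ty":0,"tz":-40,"gripper":0},{"wx":0,"wy":0,"wz":0,"tx":0,"ty":0,"tz":-75,"gripper":0},{"wx":0,"wy":0,"wz":0,"tx":20,"ty":0,"tz":-110,"gripper":0},{"wx":0,"wy":0,"wz":0,"tx":50,"ty":0,"tz":-140,"gripper":0}]'
for i in 1 2; do python3 -m creep '[{"wx":0,"wy":0,"wz":0,"tx":35,"ty":0,"tz":-10,"gripper":0},{"wx":0,"wy":0,"wz":0,"tx":70,"ty":0,"tz":-20,"gripper":0},{"wx":0,"wy":0,"wz":0,"tx":100,"ty":0,"tz":-30,"gripper":0},{"wx":0,"wy":0,"wz":0,"tx":100,"ty":0,"tz":-30,"gripper":0}]'|head -3;done
python3 - <<'E'
from h import *
ims=[]
for c in ['top','scene']:
    p,d=optics.read_camera(c)
    ims.append(cv2.resize(p[120:290,190:360,::-1],(400,400)))
    for q in ['pot_centre','pot_grip','handle_mid','press']: print(c,q,[(np.round(r['point'],4).tolist(),round(r['confidence'],2)) for r in nets.place_of(q,c)[:3]])
    X=cloud(c,d);z=X[...,2];b=(z>.034)&(z<.056)&(abs(X[...,0]-.5575)<.03)&(X[...,1]>.0)&(X[...,1]<.14);P=X[b];print('hdl',len(P),P.min(0),P.max(0),P.mean(0))
    r=np.hypot(X[...,0]-.5575,X[...,1]+.0637);b=(r>.04)&(r<.075)&(z>.195)&(z<.235);P=X[b]
    print('bar',np.percentile(np.degrees(np.arctan2(P[:,1]+.0637,P[:,0]-.5575))%180,[10,50,90]),np.median(P[:,2]))
cv2.imwrite('pics/c8.png',np.hstack(ims))
E
```

```text
time_s: 18.8
tool_pos: [0.556, 0.0808, 0.0274]
tool_rot: [180.0, -0.0, 90.7]
force: [0.1, 0.3, 0.6]
grip_width: 0.0403
grasp_force: 0.0
time_s: 19.22
tool_pos: [0.5564, 0.127, 0.1696]
tool_rot: [179.9, 0.1, 90.3]
force: [1.4, 0.9, -0.7]
grip_width: 0.0434
grasp_force: 0.0
time_s: 19.55
tool_pos: [0.5526, 0.2393, 0.2005]
tool_rot: [179.8, -0.4, 91.2]
time_s: 19.88
tool_pos: [0.5502, 0.3386, 0.2297]
tool_rot: [179.9, -0.5, 91.2]
top pot_centre [([0.6442, 0.2979, 0.0268], 0.73), ([0.5616, -0.062, 0.2324], 0.69), ([0.5613, -0.0621, 0.0259], 0.68)]
top pot_grip [([0.558, 0.0847, 0.0417], 0.8)]
top handle_mid [([0.5539, -0.0645, 0.2118], 0.79), ([0.67, -0.3346, 0.0465], 0.3)]
top press [([0.5597, -0.0643, -0.0013], 0.85), ([0.5547, -0.0651, 0.2136], 0.55)]
hdl 239 [5.45115209e-01 1.43885140e-04 3.70007439e-02] [0.56501652 0.11463497 0.05553876] [0.55444437 0.0565146  0.04838991]
bar [159.40894177 165.2352998  171.47395022] 0.2184791314655796
scene pot_centre [([0.5561, -0.067, 0.0277], 0.95), ([0.3699, 0.2426, 0.0273], 0.84), ([0.6475, 0.297, 0.0302], 0.69)]
scene pot_grip [([0.7912, 0.3235, 0.0436], 0.92), ([0.5495, 0.0885, 0.0448], 0.87), ([0.2447, 0.1552, 0.0464], 0.82)]
scene handle_mid [([0.5562, -0.0638, 0.2161], 0.91)]
scene press [([0.5584, -0.0614, 0.0012], 0.59), ([0.5601, -0.0698, 0.1709], 0.55)]
hdl 208 [0.54756951 0.00092753 0.03714637] [0.56704327 0.11747494 0.0554115 ] [0.55878995 0.05686438 0.04781063]
bar [159.44444958 165.15443999 171.32731048] 0.21768031272533017
```

View pics/c8.png

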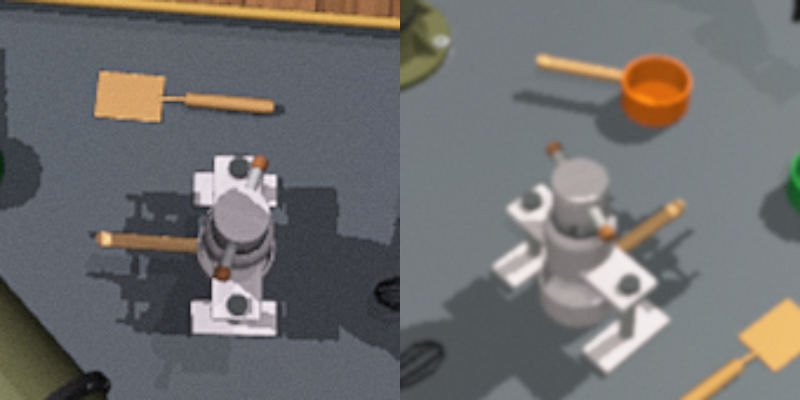

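The crops show the pot under the press, the handle home and wound to the stop, and the arm clear. The pot's handle ends at y ≈ 0.116, which puts its centre at y ≈ -0.063. Handing in.

```bash
python3 -c "
from cell import env
print(env.sign_off())"
```

```text
the job is handed in; nothing more can be done
None
```

I handed the job in at about 20 s of the 64 s; sign-off returned no verdict. By my measurements the handle is meshed and fully home, the press is wound to its stop, the pot stands within a few mm of the outlet axis, and the arm is clear of everything.

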